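# Sweep the brass tap fittings off the sorting bench into the yellow tray

### The arm

A 6-joint arm with a two-finger parallel gripper is mounted at the origin on the work surface. World frame = base frame: x ahead of the robot, y to its left, z up, the work surface at z = 0. Lengths are in mm, angles in rad, forces in N, time in s.
With the tool pointing down it reaches from about 350 to 875 mm from the base axis. Payload 15.5 kg.
Tool frame: the origin (TCP) lies midway between the tips of the shut fingers; the grasp point (between the pads) lies 19 mm behind it; z points along the fingers, x is the direction in which the jaws open and shut, and the axes are right-handed (so a half turn about z gives the same grasp; the last joint's range is limited). The gripper opens to 85 mm and grips with 20 to 120 N. Pads are 22 mm wide; open, the fingers measure 114 mm over their backs; the gripper's body (76 mm by 85 mm) begins 54 mm behind the grasp point. The pads swing forward as they close: fully open they stand 13 mm farther back than shut.
Start: joints at [1.252, 0.494, 1.345, -0, 1.302, -0.096], TCP at [138.705, 609.416, 231.277] pointing down, gripper open.
Joint ranges: [-2.91, 2.91], [-0.82, 2.16], [0.22, 2.67], [-1.22, 4.37], [0.12, 2.79], [-3.08, 3.08]. Speed limits (rad/s): [1.89, 1.89, 2.57, 3.01, 3.01, 3.01].

### API

Orientations are given as a unit quaternion [x, y, z, w].
In Python, from rig import robot gives the robot as it stands.
- The arm moves only by the tool move_arm, never from a script. Its argument "increments" is a list of rows, each a list of 3 entries, a list of its own where there are three numbers: the closure, from 0 (fully open) to 1 (shut), then the shift along the tool's x, y, z in units of 25 mm (1.0 is 25 mm), then the turn about the tool's z in degrees. A call has 1 to 12 rows; each row is the pose to reach, as a shift and turn from the pose measured when the call began, along the tool's axes at that moment; what a row does not reach only later rows make up. A row lasts 1/10 s, in which the tool goes at most 50 mm and 8.59 degrees, less where a joint would pass 70% of its speed; a pose out of reach is approached as far as the arm can. A call with a gripper value outside its range is refused whole. The fingers move at their own pace and stop on an object; "force" is the grip in N (left out, the last holds). Time passes only in rows, so rows that repeat a pose let the fingers close. It gives the time, the measured TCP pose, the force and the opening at its end, in the units of the state.
- robot.read_state(): the state, without advancing time (a new reading comes with each control period).
- robot.read_camera(name): name is "scene" or "side" or "wrist"; returns the picture (400x640x3 uint8, red, green, blue); there is no depth.
- robot.camera_model(name): a dict with "vfov" (degrees; the focal length in pixels is half the picture's height over the tangent of half this angle, whatever the lens; pixels are square), "cx", "cy" (the principal point, pixels), "R" (3x3) and "t" (3): a world point X has camera coordinates R X + t. Camera axes: x right, y down, z forward; pixel columns grow to the right and rows downward; lengths in mm; the calibration is good to about 2 mm. The wrist camera is an equidistant fisheye: a pixel r from the principal point sees the ray r / f radians off the axis. A picture is of the moment at which its call begins: read the wrist's pose just before it. camera_model takes no time and is no camera call; for the wrist camera it gives the pose at the moment of the call.
- robot.close_job(): hands the job in, once; it reports no verdict.
The state is a dict: "clock": time; "qpos": joint angles; "joint_velocities": joint speeds; "joint_efforts": joint torques, N m; "tool_pos": TCP position; "eef_rot": TCP orientation; "wrist_force": force on the tool from outside, world axes, zero at the start; "torque": the same for the moment, N m; "grip_width": finger opening in mm.
Only numpy, scipy, OpenCV 4.12 (cv2) and the standard library are available. Lean on these libraries where they do the work, as an engineer would, in place of code of your own. Each camera call takes 0.05 s, during which the arm holds its last target. There are 200 camera calls.

### The job

Use the fingertips to sweep the three brass fittings along the deck of the little sorting bench and over its open end into the yellow tray, without picking any of them up. Leave the steel fitting standing where it is on the deck, and leave the other things on the table alone.

Things in the scene. Friction and masses are not known exactly. Their poses are not given: they have to be found in the camera images.
- bench: fixed sorting bench, dark steel deck 240 mm along its x, 250 mm along its y, deck surface 60 mm above the table. Origin: under the deck's centre, at table level. Its ends (own y = +-125 mm) are open, without a lip; the sides (own x = +-120 mm) have 3 mm thick lips 10 mm above the deck. Turned up to 0.2 rad. The four fittings stand in rows along its own y, one to a row, rows 50 mm apart
- yellow_tray: fixed yellow tray, 240 mm along its x, 130 mm along its y, 48 mm high, walls and floor 4 mm, open on top. Origin: centre of its underside, at table level. Tight against one open end of the bench and parallel to it (at the bench's own y = +186 or -186 mm, which end varies); the deck overhangs its near wall by 4 mm and lies 12 mm above its rim
- green_tray: fixed green tray of the same size at the other end of the bench, holding some steel fittings; not to be used
- steel_fitting: steel tap fitting (grey), which stays on the deck: hexagonal, 30 mm across flats (35 mm over corners) and 14 mm high, with a 20 mm round spigot 11 mm high on top, 25 mm high in all, about 90 g, standing loose on the deck, hexagon down. Origin: its centre, 12.5 mm above its underside. z up along the spigot
- paste_tin: bystander: tin 70 mm across and 70 mm high, beyond the bench; origin centre of its underside
- wrench: bystander: wrench lying beyond the bench; origin under its middle
- brush: bystander: brush lying to the left of the bench; origin under its middle
- mug: bystander: blue mug 80 mm across and 90 mm high, to the right of the bench; origin centre of its underside
- pot: bystander: white pot 100 mm across and 110 mm high, to the left of the bench; origin centre of its underside
- brass_a: brass tap fitting (yellow metal): hexagonal, 30 mm across flats (35 mm over corners) and 14 mm high, with a 20 mm round spigot 11 mm high on top, 25 mm high in all, about 90 g, standing loose on the deck, hexagon down. Origin: its centre, 12.5 mm above its underside. z up along the spigot
- brass_b: brass tap fitting (yellow metal): hexagonal, 30 mm across flats (35 mm over corners) and 14 mm high, with a 20 mm round spigot 11 mm high on top, 25 mm high in all, about 90 g, standing loose on the deck, hexagon down. Origin: its centre, 12.5 mm above its underside. z up along the spigot
- brass_c: brass tap fitting (yellow metal): hexagonal, 30 mm across flats (35 mm over corners) and 14 mm high, with a 20 mm round spigot 11 mm high on top, 25 mm high in all, about 90 g, standing loose on the deck, hexagon down. Origin: its centre, 12.5 mm above its underside. z up along the spigot

How it is judged (in metres and radians):
At the end, for the whole second after the job is handed in: All three brass fittings lie at rest inside the yellow tray, below its rim, and the steel fitting still stands within 12 mm of where it stood (x of brass_a in the frame of yellow_tray between -0.116 and 0.116 m and y of brass_a in the frame of yellow_tray between -0.061 and 0.061 m and z of brass_a in the frame of yellow_tray between 0.005 and 0.045 m and linear speed of each of brass_a, brass_b, brass_c below 0.02 m/s and x of brass_b in the frame of yellow_tray between -0.116 and 0.116 m and y of brass_b in the frame of yellow_tray between -0.061 and 0.061 m and z of brass_b in the frame of yellow_tray between 0.005 and 0.045 m and x of brass_c in the frame of yellow_tray between -0.116 and 0.116 m and y of brass_c in the frame of yellow_tray between -0.061 and 0.061 m and z of brass_c in the frame of yellow_tray between 0.005 and 0.045 m and distance of steel_fitting from where it was at the start of the episode below 0.012 m and angle between steel_fitting's own z axis and vertical below 0.1 rad); the robot touches nothing.
It fails at once if a fitting is lifted more than 15 mm off the deck (height (world z) of any of brass_a, brass_b, brass_c, steel_fitting above 0.0875 m).
It fails at once if the steel fitting is shifted by more than 12 mm or tipped (distance of steel_fitting from where it was at the start of the episode above 0.012 m or angle between steel_fitting's own z axis and vertical above 0.3 rad).
It fails at once if a bystander on the table is shifted by more than 20 mm (distance of any of paste_tin, wrench, brush, mug, pot from where it was at the start of the episode above 0.02 m).
It also fails if it takes over 56 s, if anything falls off the work surface, if the arm or the gripper's body presses on something with over 40 N, if the wrist force passes 120 N, or if a joint passes its speed limit or range.

## Working session

There is one attempt and no reset: what is moved stays moved. The work goes in short steps, Python scripts to look and compute and a tool call to move; the robot and the scene stay as the last step left them, time stands still between calls to the robot, and variables do not carry over. Pictures are saved under pics/ and viewed, about 8 in all and at most 12, crops included, and the job is handed in when it is done.

Besides the shell and the picture viewer there is one more tool, called by a JSON object that holds its "fn" and its "kwargs", one argument or row to a line. move_arm: Moves the arm, as the interface text tells. Its arguments: {"type":"object","properties":{"increments":{"type":"array","items":{"type":"array"}},"force":{"type":"number"}},"required":["increments"]}

```bash
mkdir -p pics; ls; python3 - <<'E'
from rig import robot
import cv2
s=robot.read_state();print(s)
for n in("scene","side"):
    cv2.imwrite(f"pics/{n}0.png",robot.read_camera(n)[:,:,::-1]);m=robot.camera_model(n);print(n,m)
m=robot.camera_model("wrist");cv2.imwrite("pics/wrist0.png",robot.read_camera("wrist")[:,:,::-1]);print(m)
E
```

```text
pics
{'clock': 0.0, 'qpos': array([ 1.25146765e+00,  4.94147796e-01,  1.34611504e+00, -9.82881890e-06,
        1.30250397e+00, -9.55034504e-02]), 'joint_velocities': array([ 0.00147381, -0.00071075, -0.00032047,  0.00054097,  0.00167394,
        0.00085551]), 'joint_efforts': array([ 6.72457008e-04, -8.82129979e+01, -3.83888090e+01,  1.34801576e-04,
        9.41139995e-03,  3.93680045e-05]), 'tool_pos': array([138.61681622, 609.07372197, 230.72771094]), 'eef_rot': array([ 7.81651483e-01,  6.23715171e-01, -4.89127136e-04,  3.24708507e-04]), 'wrist_force': array([-0.12369447,  0.11471202,  0.28601786]), 'torque': array([-0.02232036,  0.04286524, -0.07493082]), 'grip_width': 85.31441713570523}
scene {'vfov': 55.060499607755276, 'cx': 314.625810412426, 'cy': 198.9760883393473, 'R': array([[ 0.35533382,  0.93473697,  0.00216349],
       [ 0.50234325, -0.18900942, -0.84375749],
       [-0.7882824 ,  0.30090238, -0.53672024]]), 't': array([-197.62804757, -265.96985185, 1793.79270019])}
side {'vfov': 51.275806512412544, 'cx': 312.76352231624446, 'cy': 197.21502650965294, 'R': array([[ 0.99098674, -0.13364329, -0.00920599],
       [-0.10509725, -0.73301993, -0.67203894],
       [ 0.08306532,  0.66694921, -0.74045858]]), 't': array([-634.15296459,  105.31430502, 1271.70383439])}
{'vfov': 65.70646984690485, 'cx': 318.35868641212244, 'cy': 197.94183034395238, 'R': array([[ 0.22207026,  0.97502867, -0.00197508],
       [ 0.93686334, -0.21281573,  0.27748251],
       [ 0.27013307, -0.06347099, -0.96072866]]), 't': array([-623.56708758,  -35.78782277,  379.46064283])}
```

View pics/scene0.png

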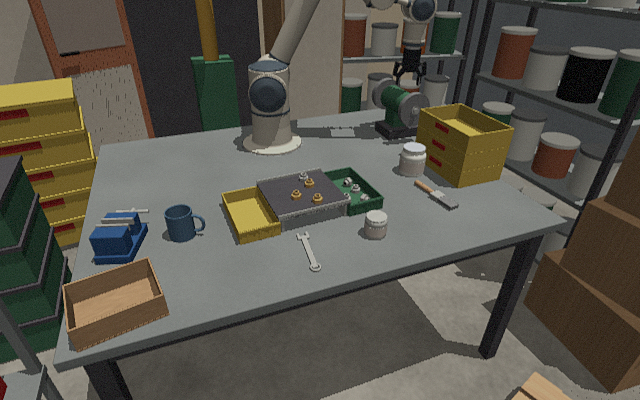

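View pics/wrist0.png

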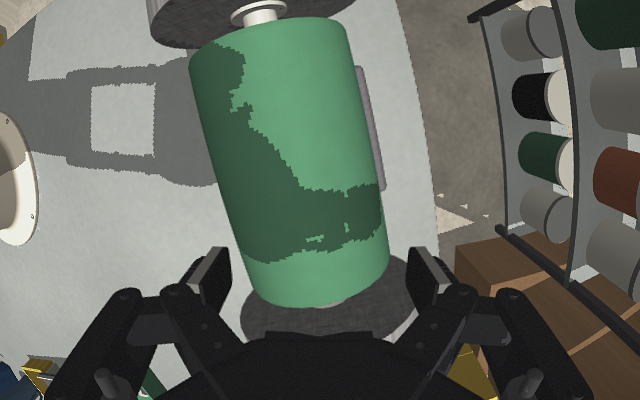

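The scene view shows the bench at about (305,195), with the yellow tray on its left (-y) end. There are four fittings at about (303,176), (309,183), (296,194) and (318,198), the top one looking grey. The wrist view shows the gripper above a green grinder. Next is an enlarged side view.

```bash
python3 - <<'E'
import cv2,numpy as np
a=cv2.imread("pics/scene0.png")[150:260,210:400];b=cv2.imread("pics/side0.png")
cv2.imwrite("pics/c1.png",cv2.resize(a,None,fx=4,fy=4,interpolation=cv2.INTER_CUBIC))
cv2.imwrite("pics/c2.png",b)
E
```

```text
(no output)
```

View pics/c1.png

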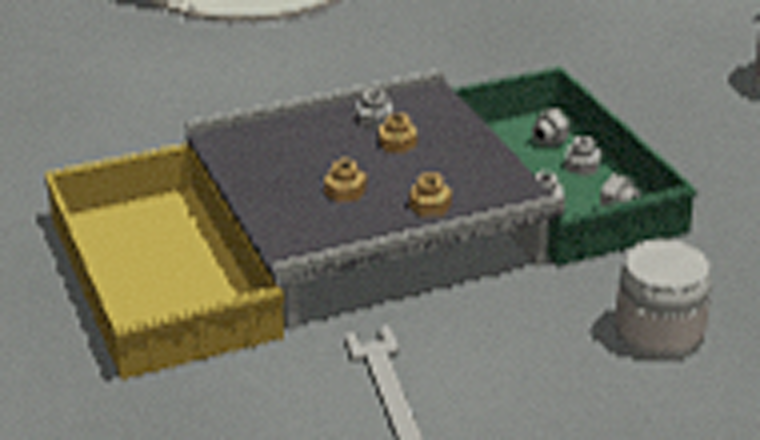

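View pics/c2.png

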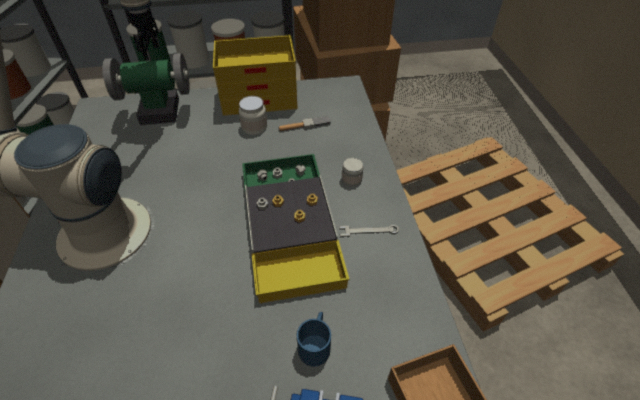

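```bash
cat >h.py <<'E'
import numpy as np,cv2
def ray(m,u,v,z,fish=False):
    f=200/np.tan(np.radians(m["vfov"]/2));d=np.array([u-m["cx"],v-m["cy"]])
    if fish:
        r=np.hypot(*d);th=r/f;c=np.r_[d/max(r,1e-9)*np.sin(th),np.cos(th)]
    else:c=np.r_[d/f,1]
    R=np.array(m["R"]);C=-R.T@np.array(m["t"]);w=R.T@c
    return C+w*(z-C[2])/w[2]
def blobs(img,lo,hi,box,amin):
    h=cv2.cvtColor(img,cv2.COLOR_BGR2HSV);k=cv2.inRange(h,lo,hi);x0,y0,x1,y1=box
    q=np.zeros_like(k);q[y0:y1,x0:x1]=k[y0:y1,x0:x1]
    n,l,s,c=cv2.connectedComponentsWithStats(q)
    return [(c[i].round(1),s[i]) for i in range(1,n) if s[i,4]>=amin]
E
python3 - <<'E'
from rig import robot
from h import *
np.set_printoptions(precision=1,suppress=True)
for n,box,sb in(("scene",(285,168,330,206),(298,170,310,182)),("side",(250,185,325,225),(254,194,270,212))):
    im=cv2.imread(f"pics/{n}0.png");m=robot.camera_model(n)
    for nm,lo,hi,b,a in(("brass",(8,90,60),(30,255,255),box,10),("grey",(0,0,105),(180,70,255),sb,8)):
        for c,s in blobs(im,lo,hi,b,a):print(n,nm,c,s,ray(m,*c,72))
m=robot.camera_model("scene")
for u,v,z in((188,127,60),(190,122,70),(438,72,70),(278,265,70),(560,196,70),(48,172,48),(122,335,48)):
    print(u,v,ray(m,210+u/4,150+v/4,z))
m=robot.camera_model("side")
for u,v,z in((247,191,70),(251,250,60),(337,240,60),(318,178,70),(256,295,48),(345,283,48),(362,229,0)):print("side",u,v,ray(m,u,v,z))
E
```

```text
scene brass [309.  183.1] [305 178   9  10  71] [535.9 -13.3  72. ]
scene brass [295.8 194.9] [291 190  11  10  85] [593.4 -80.6  72. ]
scene brass [317.1 198.5] [312 193  11  11  93] [638.7 -22.9  72. ]
scene grey [303.1 173.7] [298 170  12  10  69] [464.9 -10.   72. ]
side brass [311.9 198.8] [307 193  11  12 102] [635.3 -19.9  72. ]
side brass [277.6 200.2] [272 195  12  12 106] [532.2 -10.9  72. ]
side brass [299.3 215.3] [294 210  12  12 110] [590.3 -78.9  72. ]
side grey [262.1 201.9] [257 198  11   9  53] [485.6 -11.1  72. ]
188 127 [ 442.7 -175.5   60. ]
190 122 [ 452.  -175.1   70. ]
438 72 [441.3  62.9  70. ]
278 265 [ 689.3 -164.7   70. ]
560 196 [676.2  77.1  70. ]
48 172 [ 455.5 -302.2   48. ]
122 335 [ 704.4 -289.1   48. ]
side 247 191 [441.7  42.3  70. ]
side 251 250 [ 445.3 -173.6   60. ]
side 337 240 [ 685.7 -173.3   60. ]
side 318 178 [666.3  67.   70. ]
side 256 295 [ 452.  -307.3   48. ]
side 345 283 [ 684.4 -304.5   48. ]
side 362 229 [ 777.8 -100.    -0. ]
```

{"fn": "move_arm", "kwargs": {
  "increments": [
    [0.86, [0, 0, -1.6], 0],
    [0.86, [-5, 5, -1.6], 19],
    [0.86, [-19, 20.6, -1.6], 74],
    [0.86, [-19, 20.6, -1.6], 74],
    [0.86, [-19, 20.6, -1.6], 74],
    [0.86, [-19, 20.6, -1.6], 74],
    [0.86, [-19, 20.6, -1.6], 74],
    [0.86, [-19, 20.6, -1.6], 74],
    [0.86, [-19, 20.6, -1.6], 74],
    [0.86, [-19, 20.6, -1.6], 74],
    [0.86, [-19, 20.6, -1.6], 74],
    [0.86, [-19, 20.6, -1.6], 74]
  ]
}}

```text
clock: 1.35
tool_pos: [450.4, 153.7, 271.2]
eef_rot: [1.0, 0.028, -0.0, 0.0]
wrist_force: [1.0, 0.8, 0.4]
grip_width: 11.9
```

{"fn": "move_arm", "kwargs": {
  "increments": [
    [0.86, [1.5, 2, 0.8], 0],
    [0.86, [3.1, 4, 1.6], 0],
    [0.86, [3.1, 4.7, 1.6], 0],
    [0.86, [3.1, 4.7, 1.6], 0],
    [0.86, [3.1, 4.7, 1.6], 0],
    [0.86, [3.1, 4.7, 1.6], 0]
  ]
}}

```text
clock: 1.95
tool_pos: [533.8, 41.3, 231.4]
eef_rot: [1.0, 0.028, -0.0, 0.0]
wrist_force: [-0.4, 0.3, -0.0]
grip_width: 12.2
```

```bash
python3 - <<'E'
from rig import robot
from h import *
import json
s=robot.read_state();print(s["tool_pos"],s["eef_rot"],s["grip_width"])
m=robot.camera_model("wrist");im=robot.read_camera("wrist")[:,:,::-1].copy();cv2.imwrite("pics/w1.png",im)
json.dump({k:np.asarray(v).tolist() for k,v in m.items()},open("w1.json","w"))
for c,st in blobs(im,(8,90,60),(30,255,255),(0,0,640,400),150):print(c,st,ray(m,*c,72,True).round(1))
E
```

```text
[533.77132     41.28195542 231.40040733] [ 9.99615439e-01  2.77281326e-02 -2.37746778e-04  2.60012958e-04] 12.198898526019052
[605.5 103. ] [ 574    0   58  187 5791] [915. 179.  72.]
[314.7 227.4] [298 212  33  33 717] [532.1  -8.5  72. ]
[406.3 239.5] [391 224  33  32 663] [632.7 -18.2  72. ]
[ 20.  372.3] [   0  331   57   69 2308] [-230.3 -501.5   72. ]
```

View pics/w1.png

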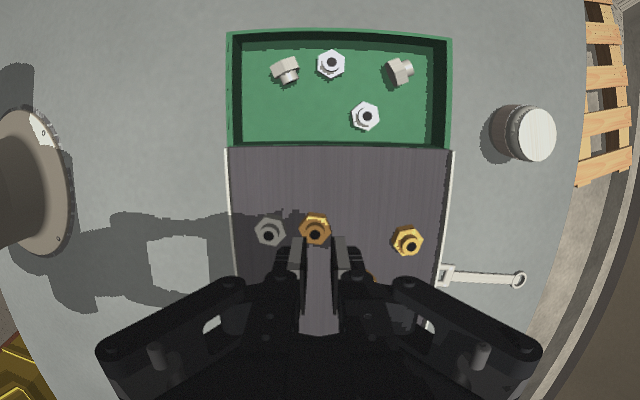

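```bash
python3 - <<'E'
import json
from h import *
m=json.load(open("w1.json"))
for n,u,v,z in(("steel hex",270,232,70),("steel hole",269,236,85),("b1 hole",315,236,85),("b3 hole",411,246,85),("lipL",227,150,70),("lipL",233,270,70),("lipR",453,152,70),("lipR",438,280,70),("end L",228,148,60),("end R",451,149,60)):print(n,ray(m,u,v,z,True).round(1))
E
```

```text
steel hex [484.6 -17.5  70. ]
steel hole [485.8 -15.7  85. ]
b1 hole [532.7 -12.7  85. ]
b3 hole [634.8 -20.   85. ]
lipL [438.9  68.6  70. ]
lipL [440.9 -68.4  70. ]
lipR [672.7  81.2  70. ]
lipR [683.6 -71.5  70. ]
end L [437.   69.3  60. ]
end R [674.5  83.3  60. ]
```

{"fn": "move_arm", "kwargs": {
  "increments": [
    [0.86, [-0.08, 0, 1.5], 0],
    [0.86, [-0.08, 0, 3], 0],
    [0.86, [-0.08, 0, 4.5], 0],
    [0.86, [-0.08, 0, 5.6], 0],
    [0.86, [-0.08, 0, 6.3], 0],
    [0.86, [-0.08, 0, 6.6], 0],
    [0.86, [-0.08, 0, 6.6], 0]
  ]
}}

```text
clock: 2.7
tool_pos: [531.3, 42.1, 66.4]
eef_rot: [1.0, 0.029, -0.0, 0.0]
wrist_force: [-0.1, -1.0, 1.2]
grip_width: 12.2
```

```bash
python3 - <<'E'
from rig import robot
from h import *
s=robot.read_state();print(s["tool_pos"],s["eef_rot"],s["grip_width"],s["wrist_force"])
m=robot.camera_model("wrist");im=robot.read_camera("wrist")[:,:,::-1].copy();cv2.imwrite("pics/w2.png",im)
E
```

```text
[531.33516318  42.13521181  66.39746826] [ 9.99588292e-01  2.86873642e-02 -4.64663196e-04  2.54752052e-04] 12.24114980936372 [-0.06287288 -0.95140041  1.24427604]
```

View pics/w2.png

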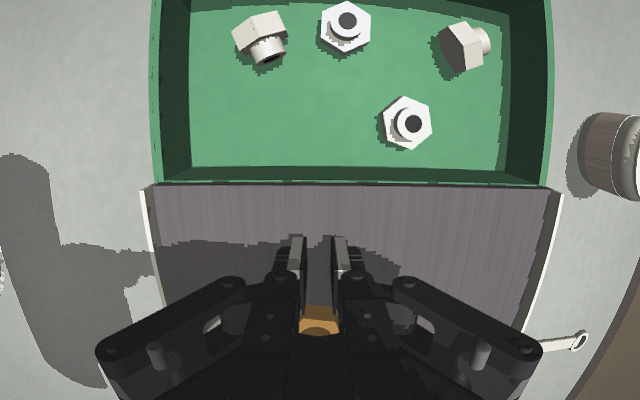

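{"fn": "move_arm", "kwargs": {
  "increments": [
    [0.86, [0, 0.5, 0.06], 0],
    [0.86, [0, 1, 0.06], 0],
    [0.86, [0, 1.5, 0.06], 0],
    [0.86, [0, 2, 0.06], 0],
    [0.86, [0, 2.6, 0.06], 0],
    [0.86, [0, 3.2, 0.06], 0],
    [0.86, [0, 3.8, 0.06], 0],
    [0.86, [0, 4.4, 0.06], 0],
    [0.86, [0, 5, 0.06], 0],
    [0.86, [0, 5.5, 0.06], 0],
    [0.86, [0, 6, 0.06], 0],
    [0.86, [0, 6, 0.06], 0]
  ]
}}

```text
clock: 3.95
tool_pos: [540.7, -109.4, 65.7]
eef_rot: [1.0, 0.028, 0.0, 0.0]
wrist_force: [0.0, 1.4, 0.1]
grip_width: 12.2
```

```bash
python3 - <<'E'
from rig import robot
from h import *
s=robot.read_state();print(s["tool_pos"],s["eef_rot"],s["grip_width"],s["wrist_force"])
for n,box in(("side",(250,185,345,300)),("scene",(220,160,330,240))):
    im=robot.read_camera(n)[:,:,::-1].copy();cv2.imwrite(f"pics/{n}2.png",im);m=robot.camera_model(n)
    for c,st in blobs(im,(8,90,60),(30,255,255),box,10):print(n,c,st,ray(m,*c,72).round(1))
a=cv2.imread("pics/side2.png")[140:310,220:390]
b=cv2.imread("pics/scene2.png")[130:260,200:390]
f=lambda q:cv2.resize(q,(400,int(400*q.shape[0]/q.shape[1])),interpolation=cv2.INTER_CUBIC)
o=np.zeros((400,800,3),np.uint8);a=f(a);b=f(b);o[:a.shape[0],:400]=a;o[:b.shape[0],400:]=b
cv2.imwrite("pics/both2.png",o)
E
```

```text
[ 540.66645922 -109.39182825   65.6890984 ] [9.99608490e-01 2.79737851e-02 3.07060189e-04 4.90133291e-04] 12.196168447596978 [0.01570567 1.42479356 0.13396007]
side [311.9 199.1] [307 193  11  13 103] [635.1 -21.2  72. ]
side [300.6 216.5] [295 210  11  12  75] [593.6 -83.9  72. ]
side [284.1 233.4] [278 227  13  13 113] [ 540.6 -138.6   72. ]
side [298.3 270.6] [ 251  239   94   61 4491] [ 566.7 -265.1   72. ]
scene [250.5 214.2] [ 221  186   60   54 2227] [ 650.5 -245.    72. ]
scene [274.4 191.2] [270 186  10  11  83] [ 545.9 -140.1   72. ]
scene [295.8 195. ] [291 190  11  11  87] [593.9 -80.8  72. ]
scene [317.2 198.5] [312 193  11  11  93] [638.8 -22.6  72. ]
```

View pics/both2.png

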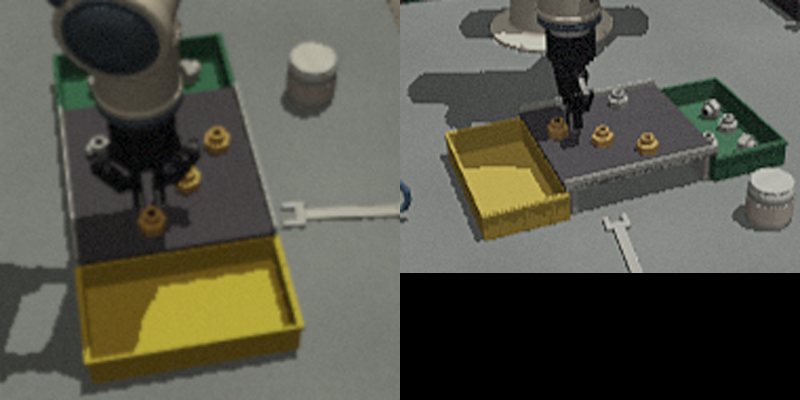

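The first fitting rides in front of the fingertips at (542,-139). The steel and the other brass fittings have not moved. I'll push this one over the edge.

{"fn": "move_arm", "kwargs": {
  "increments": [
    [0.86, [0, 0.5, 0], 0],
    [0.86, [0, 1, 0], 0],
    [0.86, [0, 1.5, 0], 0],
    [0.86, [0, 2, 0], 0],
    [0.86, [0, 2.4, 0], 0],
    [0.86, [0, 2.7, 0], 0],
    [0.86, [0, 2.7, 0], 0],
    [0.86, [0, 2.7, 0], 0]
  ]
}}

```text
clock: 4.85
tool_pos: [544.0, -175.3, 65.6]
eef_rot: [1.0, 0.028, -0.0, 0.0]
wrist_force: [-0.3, 0.7, 0.5]
grip_width: 12.1
```

```bash
python3 - <<'E'
from rig import robot
from h import *
s=robot.read_state();print(s["tool_pos"],s["wrist_force"])
im=robot.read_camera("side")[:,:,::-1].copy();m=robot.camera_model("side")
for c,st in blobs(im,(8,90,60),(30,255,255),(250,185,345,300),10):print(c,st,ray(m,*c,72).round(1))
cv2.imwrite("pics/s3.png",cv2.resize(im[140:310,220:390],None,fx=3,fy=3,interpolation=cv2.INTER_CUBIC))
E
```

```text
[ 544.00268193 -175.27659014   65.61911651] [-0.34879025  0.65746007  0.52052049]
[311.8 199.2] [307 193  11  13 104] [634.8 -21.5  72. ]
[301.5 213.8] [299 209   7  10  44] [597.4 -74.1  72. ]
[298.3 270.7] [ 251  240   94   60 4476] [ 566.7 -265.4   72. ]
```

View pics/s3.png

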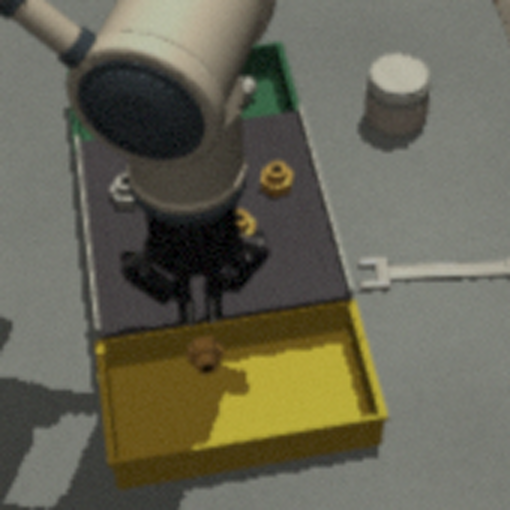

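The first fitting lies in the yellow tray at about crop (205,352). Next is brass at (592,-80).

{"fn": "move_arm", "kwargs": {
  "increments": [
    [0.86, [0, 0, -1.5], 0],
    [0.86, [0, 0, -3], 0],
    [0.86, [0.7, -1.8, -3], 0],
    [0.86, [1.4, -3.6, -3], 0],
    [0.86, [2.1, -5.5, -3], 0],
    [0.86, [2.1, -5.5, -3], 0],
    [0.86, [2.1, -5.5, -3], 0],
    [0.86, [2.1, -5.5, -2], 0],
    [0.86, [2.1, -5.5, -1], 0],
    [0.86, [2.1, -5.5, -0.3], 0],
    [0.86, [2.1, -5.5, 0], 0],
    [0.86, [2.1, -5.5, 0], 0]
  ]
}}

```text
clock: 6.1
tool_pos: [587.9, -35.4, 64.9]
eef_rot: [1.0, 0.028, -0.001, 0.0]
wrist_force: [0.1, -0.6, 0.3]
grip_width: 12.2
```

```bash
cat >look.py <<'E'
from rig import robot
from h import *
s=robot.read_state();print(s["tool_pos"],s["wrist_force"])
for n,box in(("side",(250,185,345,255)),("scene",(275,160,330,240))):
    im=robot.read_camera(n)[:,:,::-1].copy();m=robot.camera_model(n);cv2.imwrite(f"pics/{n}_l.png",im)
    for c,st in blobs(im,(8,90,60),(30,255,255),box,10):print(n,c,st[4],ray(m,*c,72).round(1))
E
python3 look.py
```

```text
[587.91805879 -35.38108164  64.87319628] [ 0.14703814 -0.55890937  0.32043973]
side [312.1 199.6] 96 [635.4 -23.2  72. ]
side [299.4 215.5] 109 [590.5 -79.7  72. ]
side [307.9 249.4] 755 [ 600. -202.   72.]
scene [295.9 195. ] 85 [594.1 -80.5  72. ]
scene [317.2 198.5] 91 [638.8 -22.6  72. ]
scene [277.2 226.9] 93 [ 741.5 -186.9   72. ]
```

{"fn": "move_arm", "kwargs": {
  "increments": [
    [0.86, [0.05, 0.5, 0], 0],
    [0.86, [0.05, 1, 0], 0],
    [0.86, [0.05, 1.5, 0], 0],
    [0.86, [0.05, 2, 0], 0],
    [0.86, [0.05, 2.6, 0], 0],
    [0.86, [0.05, 3.2, 0], 0],
    [0.86, [0.05, 3.8, 0], 0],
    [0.86, [0.05, 4.4, 0], 0],
    [0.86, [0.05, 4.9, 0], 0],
    [0.86, [0.05, 5.3, 0], 0],
    [0.86, [0.05, 5.6, 0], 0],
    [0.86, [0.05, 5.6, 0], 0]
  ]
}}

```text
clock: 7.4
tool_pos: [598.1, -175.9, 66.3]
eef_rot: [1.0, 0.028, 0.0, 0.0]
wrist_force: [-0.3, -0.1, 0.2]
grip_width: 11.9
```

```bash
python3 look.py
```

```text
[ 598.08071611 -175.85114475   66.273591  ] [-0.34838268 -0.10093148  0.17101931]
side [307.6 249.4] 751 [ 599.2 -201.9   72. ]
scene [317.2 198.4] 93 [638.2 -22.4  72. ]
scene [277.2 226.8] 94 [ 741.  -186.8   72. ]
```

{"fn": "move_arm", "kwargs": {
  "increments": [
    [0.86, [0, 0, -1.5], 0],
    [0.86, [0, 0, -3], 0],
    [0.86, [0.5, -2, -3], 0],
    [0.86, [1, -4, -3], 0],
    [0.86, [1.5, -6, -3], 0],
    [0.86, [1.9, -7.9, -3], 0],
    [0.86, [1.9, -7.9, -3], 0],
    [0.86, [1.9, -7.9, -2.2], 0],
    [0.86, [1.9, -7.9, -1.2], 0],
    [0.86, [1.9, -7.9, -0.4], 0],
    [0.86, [1.9, -7.9, 0], 0],
    [0.86, [1.9, -7.9, 0], 0]
  ]
}}

```text
clock: 8.7
tool_pos: [633.4, 25.3, 65.1]
eef_rot: [1.0, 0.028, -0.001, 0.0]
wrist_force: [0.0, 0.3, -0.2]
grip_width: 12.2
```

```bash
python3 look.py; python3 -c "
import cv2
cv2.imwrite('pics/s4.png',cv2.resize(cv2.imread('pics/side_l.png')[140:310,220:390],None,fx=3,fy=3,interpolation=2))"
```

```text
[633.35811476  25.25331661  65.05649813] [ 0.00250387  0.26082655 -0.23137464]
side [311.9 199.2] 96 [635.1 -21.6  72. ]
side [307.7 249.4] 763 [ 599.5 -201.9   72. ]
scene [317.1 198.5] 94 [638.7 -22.9  72. ]
scene [277.2 226.7] 95 [ 740.6 -186.6   72. ]
```

View pics/s4.png

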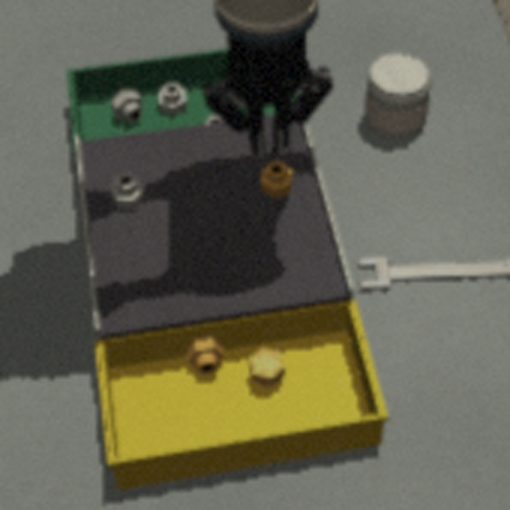

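The view shows two brass fittings in the tray at (205,355) and (267,367), and the steel unmoved at (127,187). The third is centred ahead of the fingers at (277,177), so I'll sweep it.

{"fn": "move_arm", "kwargs": {
  "increments": [
    [0.86, [0.03, 0.5, 0], 0],
    [0.86, [0.03, 1, 0], 0],
    [0.86, [0.03, 1.5, 0], 0],
    [0.86, [0.03, 2, 0], 0],
    [0.86, [0.03, 2.5, 0], 0],
    [0.86, [0.03, 3, 0], 0],
    [0.86, [0.03, 3.5, 0], 0],
    [0.86, [0.03, 4, 0], 0],
    [0.86, [0.03, 4.5, 0], 0],
    [0.86, [0.03, 5, 0], 0],
    [0.86, [0.03, 5.5, 0], 0],
    [0.86, [0.03, 5.5, 0], 0]
  ]
}}

```text
clock: 10.0
tool_pos: [643.2, -114.0, 66.9]
eef_rot: [1.0, 0.027, 0.001, 0.0]
wrist_force: [-0.2, -0.5, 0.4]
grip_width: 11.8
```

```bash
python3 look.py
```

```text
[ 643.1806038  -114.00931567   66.85384401] [-0.2283012  -0.45176899  0.36186285]
side [320.5 230.3] 113 [ 643.5 -142.1   72. ]
side [307.8 249.4] 760 [ 599.7 -202.    72. ]
scene [282.2 207.2] 97 [ 647.6 -143.6   72. ]
scene [277.2 226.8] 93 [ 741.  -186.8   72. ]
```

Fitting at (645,-143), centred ahead of the tips. I'll push it over the edge, then lift clear.

{"fn": "move_arm", "kwargs": {
  "increments": [
    [0.86, [0, 0.5, 0], 0],
    [0.86, [0, 1, 0], 0],
    [0.86, [0, 1.5, 0], 0],
    [0.86, [0, 2, 0], 0],
    [0.86, [0, 2.4, 0], 0],
    [0.86, [0, 2.6, 0], 0],
    [0.86, [0, 2.6, 0], 0],
    [0.86, [0, 2.6, 0], 0],
    [0.86, [0, 2.6, -1.5], 0],
    [0.86, [0, 1, -4], 0],
    [0.86, [0, -3, -5], 0],
    [0.86, [0, -3, -5], 0]
  ]
}}

```text
clock: 11.3
tool_pos: [639.8, -56.3, 185.2]
eef_rot: [1.0, 0.027, 0.001, 0.0]
wrist_force: [0.6, 1.4, -0.6]
grip_width: 12.3
```

{"fn": "move_arm", "kwargs": {
  "increments": [
    [0.86, [0, -4, -3], 0],
    [0.86, [0, -4, -3], 0],
    [0.86, [0, -4, -3], 0],
    [0.86, [0, -4, -3], 0],
    [0.86, [0, -4, -3], 0],
    [0.86, [0, -4, -3], 0]
  ]
}}

```text
clock: 11.9
tool_pos: [633.6, 43.0, 259.1]
eef_rot: [1.0, 0.027, 0.0, 0.0]
wrist_force: [0.3, 0.4, -0.3]
grip_width: 12.0
```

```bash
python3 look.py; python3 - <<'E'
from rig import robot
from h import *
a=cv2.imread('pics/side_l.png');m=robot.camera_model("side")
for c,s in blobs(a,(0,0,105),(180,70,255),(254,194,270,212),8):print("steel",c,s,ray(m,*c,72))
b=cv2.imread('pics/scene_l.png')[140:250,210:400]
o=np.zeros((400,800,3),np.uint8);q=cv2.resize(a[140:310,220:390],(400,400),interpolation=2);o[:,:400]=q
q=cv2.resize(b,(400,232),interpolation=2);o[:232,400:]=q
cv2.imwrite('pics/fin.png',o)
E
```

```text
[633.63928044  43.01429673 259.06434215] [ 0.33825734  0.35508206 -0.25442426]
side [307.8 249.4] 759 [ 599.7 -202.    72. ]
scene [277.2 226.9] 93 [ 741.5 -186.9   72. ]
steel [261.3 200. ] [257 198  11   6  25] [483.58779187  -3.12852245  72.        ]
```

View pics/fin.png

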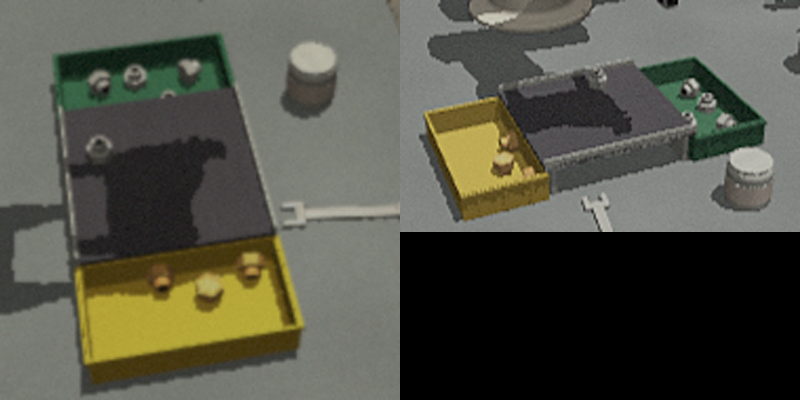

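```bash
python3 -c "
from rig import robot
print(robot.close_job())"
```

```text
the job is handed in; nothing more can be done
None
```

I swept the three brass fittings one at a time along the deck and over the open end into the yellow tray, using nearly shut fingertips, then lifted the arm clear and handed the job in at about 12 s.

- **Brass fittings:** the last side and scene views show all three lying in the yellow tray below its rim, none left on the deck. I judged this by eye and did not measure their heights or speeds. The third lies close to the tray's near wall.
- **Steel fitting:** it still stands where it was. The last automatic position reading put it about 8 mm off in y, but the arm's shadow cut the colour mask from 53 to 25 pixels. The mask's top-left corner and width did not change, so I trust that it did not move.
- **Other things:** the tin and wrench look unmoved. The arm's paths kept well away from the brush, mug and pot, and I did not check those in the last views.
- **Forces:** the wrist force stayed below 2 N at every reading I took.

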